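Release the coin-tube shuttle and catch it softly at the pointer

TASK

Pull the bolt to let the coin-tube shuttle roll down its sloping rail, and let it run untouched until its front board has passed the round brass post. Then catch its sprung buffer softly with the gripper moving along with it, without knocking the buffer in and without letting the shuttle run into the end block, and bring it to rest with the front board level with the brass pointer. Finish while still holding the shuttle there against the slope, and leave the other things on the counter alone.

Things in the scene. Friction and masses are not known exactly. Their poses are not given: they have to be found in the camera images.
- track: Fixed aluminium rail pair on dark feet, 800 mm long, 110 mm wide. Origin on the counter under its middle. Downhill is its own -y, falling 28 mm per m; rail top height in mm = 38 + 0.028 * (own y in mm). Fixed end block 85 mm high, face at own y = -320 mm.
- shuttle (a joint): Travel of the wheeled shuttle down the rail, m: 0 bolted, 0.53 at the end block; front board at track y = 0.24 - travel. Mass about 0.9 kg with load, rolling drag about 1.5 N per m/s, no dry friction: it gathers speed with a time constant of about 0.6 s towards about 0.165 m/s (each differs by up to 20 %), and never stays on the slope by itself.
- shuttle_front (a point): Middle of the downhill face of the shuttle's front board, 45 mm above the rail top, on the centre line; y axis uphill. The shuttle is an aluminium tray 100 mm wide, 140 mm long, carrying six capped coin tubes, its top 75 mm above the rail. This face must come level with the pointer.
- buffer (a joint): Compression of the sprung buffer, m: 0 free, 0.018 fully in. Black upright rubber plate 90 mm wide across the rail, 45 high, 8 thick, middle 45 mm above the rail top, on rods ahead of the front board; free, its downhill face is 28 mm ahead of the board. Spring 150 N/m; holding the resting shuttle takes 1.4 to 2 mm. More than 8 mm is a knock.
- latch (a joint): Travel of the sliding bolt, m: 0 bolted (3 mm of play inwards), 0.035 fully drawn. It slides towards the track's own -x (towards the robot) against 1.5 N of friction and stays where it is left; the shuttle is free from 0.012 on.
- latch_knob (a point): Top centre of the bolt's upright black knob, 16 mm in diameter, 45 mm tall (this point is 115 mm above the counter), on the robot's side of the rail at its upper end. At the start 115 mm from the rail's centre line.
- free_post (a point): Top of the round brass post, 12 mm in diameter and 90 mm high, on the far side of the rail, at own y = 80 mm of the track: the front board is level with it at shuttle travel 0.16 m. Do not touch the shuttle before that.
- pointer_tip (a point): Tip, nearest the rail, of the flat brass pointer on its small stand (fixed, 90 mm high) on the far side of the rail, 80 mm above the counter; its axes are parallel to the track's. Somewhere from 0.36 to 0.46 m of shuttle travel. The shuttle's front board must stop level with it (same y in the track's frame).
- coin_tube: Bystander: loose white coin tube standing on the robot's side of the rail, 41 mm in diameter, 70 mm tall. Origin under its base.
- short_tube: Bystander: loose white coin tube standing on the far side, 41 mm in diameter, 50 mm tall. Origin under its base.
- loupe: Bystander: small dark standing loupe, 38 mm in diameter, 42 mm tall, on the robot's side. Origin under its base.
Not all that is in view belongs to the job. What is shaped like the part that bears pointer_tip but orange or red is not meant.

How it is judged (in metres and radians):
On the way, in this order (a step that is already met when the one before it is completed fails the run):
1. the bolt is drawn (value of joint latch above 0.013 m), for 0.1 s.
2. the shuttle's front board has rolled past the brass post (value of joint shuttle above 0.16 m), for 0.1 s.
3. the shuttle is held still with its front board level with the pointer (y of shuttle_front in the frame of pointer_tip between -0.015 and 0.015 m and velocity of joint shuttle between -0.02 and 0.02 m/s and contact force between any of the fingers, the arm and shuttle above 0.03 N), for 1.5 s.
At the end, for the whole second after the job is handed in: The robot still holds the shuttle, at rest (under 0.02 m/s), with its front board within 15 mm of the pointer along the rail (all of step 3 and value of joint buffer below 0.008 m); the arm keeps its last pose, push and grip.
It fails at once if the shuttle is touched before its front board passes the post (value of joint shuttle below 0.155 m and contact force between any of the fingers, the arm and shuttle above 0.4 N).
It fails at once if the buffer is knocked in by more than 8 mm (value of joint buffer above 0.008 m).
It fails at once if the shuttle runs into the end block (value of joint shuttle above 0.518 m).
It fails at once if a coin tube or the loupe is knocked over or pushed away (distance of any of coin_tube, short_tube, loupe from where it was at the start of the episode above 0.03 m or angle between any of coin_tube, short_tube, loupe's own z axis and vertical above 0.5 rad).
It also fails if it takes over 35 s, if anything falls off the work surface, if the arm or the gripper's body presses on something with over 40 N, if the wrist force passes 120 N, or if a joint passes its speed limit or range.

ROBOT

A 6-joint arm with a two-finger parallel gripper is mounted at the origin on the work surface. World frame = base frame: x ahead of the robot, y to its left, z up, the work surface at z = 0. Lengths are in mm, angles in degrees, forces in N, time in s.
With the tool pointing down it reaches from about 350 to 850 mm from the base axis. Payload 8.1 kg.
Tool frame: the origin (TCP) lies midway between the tips of the shut fingers; the grasp point (between the pads) lies 19 mm behind it (r.pinch_z is the distance from the TCP to the grasp point, in mm); z points along the fingers, y is the line along which they close (so a half turn about z gives the same grasp; the last joint's range is limited). The gripper opens to 85 mm and grips with 20 to 120 N. Pads are 22 mm wide; open, the fingers measure 114 mm over their backs; the gripper's body (76 mm by 85 mm) begins 54 mm behind the grasp point. The pads swing forward as they close: fully open they stand 13 mm farther back than shut.
Start: joints at [60.252, 7.471, 85.268, -0, 87.261, -4.893], TCP at [252.173, 544.439, 231.292] pointing down, gripper open.
Joint ranges: [-169.43, 169.43], [-51.17, 129.36], [1.28, 143.12], [-76.62, 256.62], [0, 156.53], [-152.29, 152.29]. Speed limits (degrees/s): [136.94, 136.94, 159.86, 180, 180, 180].

INTERFACE

Orientations are given as [roll, pitch, yaw] about the fixed x, y, z axes, in that order (R = Rz(yaw) Ry(pitch) Rx(roll)).
In Python, from bench import r gives the robot as it stands.
- The arm moves only by the shell command python3 -m jog 'ROWS' [OPENING] [FORCE]. ROWS is JSON, one flat list of numbers, 6 for each row, row after row: the shift along the tool's x, y, z in m, then the turn, a rotation vector about the tool's x, y, z in rad. A call has 1 to 8 rows; each row is the pose to reach, as a shift and turn from the pose commanded when the call began, along the tool's axes at that moment; what a row does not reach only later rows make up. A row lasts 1/8 s, in which the tool goes at most 62.5 mm and 10.7 degrees, less where a joint would pass 70% of its speed; a pose out of reach is approached as far as the arm can. A call with a gripper value outside its range is refused whole. OPENING is the opening, from -1 (shut) to 1 (fully open), set as the call begins (- or left out, the last holds). The fingers move at their own pace and stop on an object; FORCE is the grip in N (left out, the last holds). Time passes only in rows, so rows that repeat a pose let the fingers close. It gives the time, the measured TCP pose, the force, the opening and the grip force at its end, in the units of the state.
- r.sense(): the state, without advancing time (a new reading comes with each control period).
- r.snapshot(name): name is "scene" or "side" or "wrist"; returns a dict with "pixels" (400x640x3 uint8, red, green, blue), "range_z" (400x640 float32, mm along the optical axis (not along the pixel's ray), 0 where there is no reading), "K" (3x3 intrinsics, pixels), "k1" (the pictures are not rectified: a ray, as slopes to the right and down, at radius r is drawn at 1 + k1 r^2 times it, then the intrinsics apply), "rvec" (rotation vector, rad) and "tvec" (3), from world to camera coordinates, as OpenCV has them. Camera axes: x right, y down, z forward; pixel columns grow to the right and rows downward; lengths in mm; the calibration is good to about 2 mm. A picture is of the moment at which its call begins.
- r.hand_in(): hands the job in; it is judged then, once.
Trained networks look in a picture, given as the dict that the camera call returned (one of the last four; its "shot" number tells which), for a name from the list of things; names that differ only in an ending like _2 or _b are one class to them, and where a whole thing is asked for, a point or a joint stands for the part that bears it (a point fixed in the world has none). Each returns a list of dicts, best first, with "score" (0 to 1); they miss things now and then, are a little off and sometimes report something else, mostly with a low value. They report only what shows in the picture. A call takes as long as a camera call. They do not tell look-alikes from the thing itself.
- r.look_for(picture, target): "bbox" ([left, top, right, bottom] in pixels, round what is visible of it).
- r.outline_of(picture, target): "region" (400x640 bool, what is visible of it) and "bbox" ([left, top, right, bottom] in pixels, round what is visible of it).
The state is a dict: "time": time; "joint_pos": joint angles; "qd": joint speeds; "joint_efforts": joint torques, N m; "tool_pos": TCP position; "tcp_rot": TCP orientation; "ft_force": force on the tool from outside, world axes, zero at the start; "wrist_torque": the same for the moment, N m; "finger_gap": finger opening in mm; "grip_force": force on a finger pad.
Only numpy, scipy, OpenCV 4.12 (cv2) and the standard library are available. Lean on these libraries where they do the work, as an engineer would, in place of code of your own. Each camera call takes 0.05 s, during which the arm holds its last target. There are 200 camera calls.

## Working session

There is one attempt and no reset: what is moved stays moved. The work goes in short steps, Python scripts to look and compute and a shell command to move; the robot and the scene stay as the last step left them, time stands still between calls to the robot, and variables do not carry over. Pictures are saved under pics/ and viewed, at most 10 in all, crops included, and the job is handed in when it is done.

```bash
ls; mkdir -p pics
cat > h.py <<'E'
import numpy as np, cv2
from bench import r
def cam(s):
    R,_=cv2.Rodrigues(np.array(s["rvec"],float)); return R,np.array(s["tvec"],float).ravel()
def unproj(s,u,v,z):
    K=np.array(s["K"]);xd=(u-K[0,2])/K[0,0];yd=(v-K[1,2])/K[1,1];x,y=xd,yd
    for _ in range(20):
        f=1+s["k1"]*(x*x+y*y);x,y=xd/f,yd/f
    R,t=cam(s); return (np.stack([x*z,y*z,z*np.ones_like(x)],-1)-t)@R
def cloud(s):
    v,u=np.mgrid[0:400,0:640].astype(float); return unproj(s,u,v,s["range_z"].astype(float))
def ray(s,u,v):
    R,t=cam(s); o=-R.T@t; p=unproj(s,np.float64(u),np.float64(v),np.float64(1000.)); d=p-o; return o,d/np.linalg.norm(d)
def proj(s,P):
    R,t=cam(s);c=R@np.asarray(P,float)+t;x,y=c[0]/c[2],c[1]/c[2];f=1+s["k1"]*(x*x+y*y);K=np.array(s["K"])
    return np.array([K[0,0]*x*f+K[0,2],K[1,1]*y*f+K[1,2]])
def tri(rays):
    A=np.zeros((3,3));b=np.zeros(3)
    for o,d in rays:
        M=np.eye(3)-np.outer(d,d);A+=M;b+=M@o
    return np.linalg.solve(A,b)
E
python3 - <<'E'
from h import *
for n in ["scene","side","wrist"]:
    s=r.snapshot(n); cv2.imwrite(f"pics/{n}0.png",s["pixels"][:,:,::-1]); np.savez(f"{n}0.npz",**{k:s[k] for k in s})
    C=cloud(s)
    R,t=cam(s);print(n,"cam",(-R.T@t).round(),"valid",(s["range_z"]>0).mean())
    for k in ["track","shuttle","shuttle_front","buffer","latch","latch_knob","free_post","pointer_tip","coin_tube","short_tube","loupe"]:
        try:
            for o in r.outline_of(s,k)[:3]:
                m=o["region"]&(s["range_z"]>0); print(k,round(o["score"],2),np.array(o["bbox"]).round(),np.median(C[m],0).round() if m.any() else None, np.percentile(C[m],98,axis=0).round() if m.any() else None)
        except Exception as e: print(k,e)
print(r.sense())
E
```

```text
pics
scene cam [836. 408. 801.] valid 0.99623046875
track 0.9 [248. 101. 444. 395.] [608. 269.  69.] [685. 405. 118.]
shuttle 0.76 [346. 272. 437. 380.] [634. 326. 111.] [683. 401. 119.]
shuttle 0.63 [396. 262. 429. 286.] [515. 273.  70.] [552. 282. 115.]
shuttle_front 0.89 [344. 270. 436. 385.] [634. 326. 110.] [684. 401. 119.]
buffer 0.91 [346. 271. 391. 300.] [617. 241.  99.] [660. 255. 113.]
latch 0.72 [397. 262. 423. 288.] [514. 273.  71.] [550. 280. 115.]
latch_knob 0.71 [399. 260. 423. 284.] [516. 272.  70.] [553. 281. 115.]
free_post 0.69 [247. 102. 443. 395.] [608. 269.  69.] [685. 404. 118.]
free_post 0.44 [355. 187. 375. 216.] [477.  62.  63.] [489.  74.  72.]
pointer_tip 0.84 [250. 148. 266. 177.] [ 641. -196.   13.] [ 658. -185.   88.]
pointer_tip 0.73 [220. 191. 233. 217.] [ 754. -129.   13.] [ 774. -116.   88.]
pointer_tip 0.72 [399. 262. 426. 287.] [515. 272.  71.] [552. 281. 115.]
coin_tube 0.97 [357. 186. 376. 216.] [477.  62.  61.] [489.  74.  72.]
short_tube 0.57 [272. 295. 295. 325.] [772. 175.  49.] [790. 189.  52.]
loupe 0.77 [310. 108. 322. 132.] [ 414. -250. 
[... 1181 characters left out ...]
532. 315.]
{'time': 1.8, 'joint_pos': array([ 6.02523677e+01,  7.47019200e+00,  8.52686302e+01, -3.45649647e-04,
        8.72630438e+01, -4.89293999e+00]), 'qd': array([-0.04526622,  0.08197346, -0.01984672, -0.08740927, -0.04565543,
       -0.03774815]), 'joint_efforts': array([ 1.16465366e-03, -5.69301939e+01, -5.00851071e+01, -1.11440281e-04,
        1.22447043e-03, -1.10701149e-05]), 'tool_pos': array([252.16554321, 544.42431688, 231.29441944]), 'tcp_rot': array([-1.79998111e+02,  1.84835982e-04,  1.55145324e+02]), 'ft_force': array([-0.47757641, -0.45273586, -0.21684887]), 'wrist_torque': array([ 0.02326037, -0.0450616 , -0.04585779]), 'grip_force': 0.0, 'finger_gap': 85.13724992545178}
```

View pics/scene0.png

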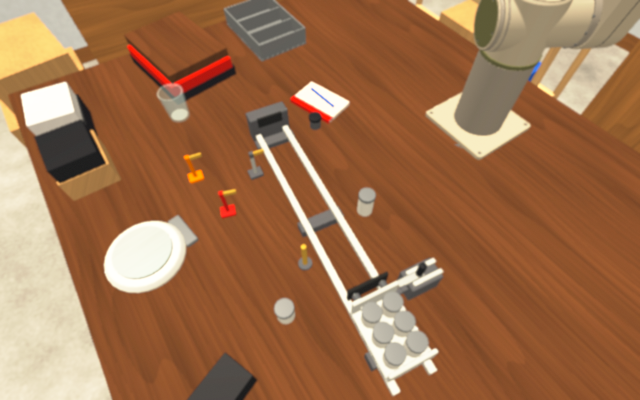

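View pics/side0.png

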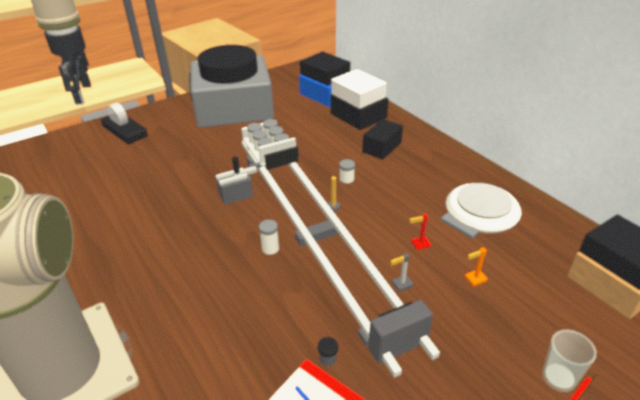

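The pictures show the shuttle bolted at the upper end (scene ~(395,335)), knob at (422,270), brass post at (305,255), and the grey pointer stand at (257,160). The orange and red look-alikes are at (195,168) and (228,203). The end block is at (268,122). Next I fit the track frame.

View pics/crop.png

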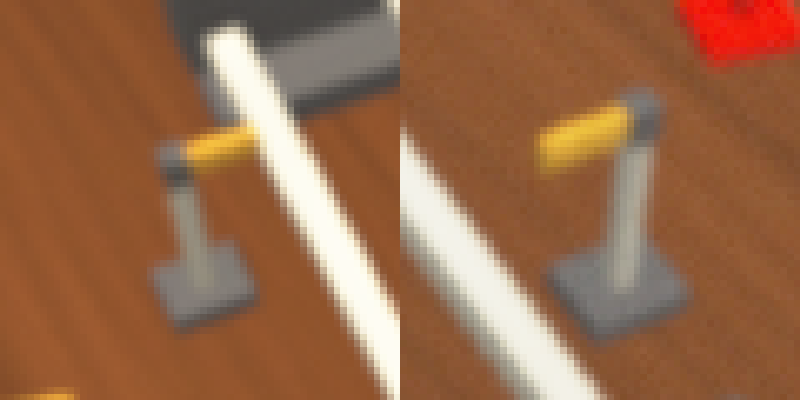

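The grey stand's tip is at about (607,-195,80). Track direction is 81.5°, centre line across ≈573. Now a close look at the knob.

Run:
```python
from h import *
a=np.radians(81.5);u=np.array([np.cos(a),np.sin(a)]);n=np.array([u[1],-u[0]])
S={}
for k in ["scene","side"]:
    d=np.load(k+"0.npz",allow_pickle=True); S[k]=s={q:d[q] for q in d}; s["k1"]=float(d["k1"])
    C=cloud(s); al=C[...,:2]@u; ac=C[...,:2]@n-573; p=s["pixels"].astype(int)
    m=(ac>-190)&(ac<-60)&(al>300)&(al<420)&(C[...,2]>20)
    print(k)
    for z0 in range(20,130,10):
        q=m&(C[...,2]>=z0)&(C[...,2]<z0+10)
        if q.sum()>3: print(z0,q.sum(),"ac",np.percentile(ac[q],[3,50,97]).round(),"al",np.percentile(al[q],[3,50,97]).round())
    q=m&(C[...,2]>95)&(p.max(2)<90); print("knob dark",q.sum(),"ac",np.percentile(ac[q],[3,50,97]).round(1),"al",np.percentile(al[q],[3,50,97]).round(1),"z",np.percentile(C[q][:,2],97))
    q=(abs(ac)<60)&(al>280)&(al<420)&(C[...,2]>80)&(p.max(2)<70); print("buffer",q.sum(),"ac",np.percentile(ac[q],[3,50,97]).round(1),"al",np.percentile(al[q],[3,50,97]).round(1),np.percentile(C[q][:,2],[3,97]))
    # post, pointer in track coords
    q=(p[...,0]-p[...,2]>60)&(p[...,1]>90)&(abs(C[...,0]-675)<20)&(abs(C[...,1]-95)<25)&(C[...,2]>35); print("post",np.percentile(ac[q],[5,50,95]).round(1),np.percentile(al[q],[5,50,95]).round(1))
    q=(p[...,0]-p[...,2]>60)&(p[...,1]>90)&(abs(C[...,0]-615)<15)&(abs(C[...,1]+195)<15)&(C[...,2]>60); print("pointer",np.percentile(ac[q],[3,50,95]).round(1),np.percentile(al[q],[5,50,95]).round(1))
    for nm in ["coin","end"]: pass
c=[cv2.resize(S["scene"]["pixels"][240:320,340:450],(400,291)),cv2.resize(S["side"]["pixels"][120:200,205:315],(400,291))]
cv2.imwrite("pics/crop2.png",np.hstack(c)[:,:,::-1])
```

```text
scene
20 46 ac [-153. -100.  -85.] al [323. 371. 371.]
30 50 ac [-157. -103.  -85.] al [324. 370. 371.]
40 58 ac [-152.  -98.  -85.] al [323. 370. 371.]
50 404 ac [-160. -126.  -86.] al [321. 359. 370.]
60 397 ac [-160. -108.  -64.] al [328. 351. 362.]
70 85 ac [-112.  -75.  -63.] al [339. 350. 362.]
80 17 ac [-113. -107. -105.] al [340. 348. 352.]
90 15 ac [-114. -108. -105.] al [339. 348. 352.]
100 21 ac [-115. -109. -106.] al [338. 349. 352.]
110 49 ac [-119. -113. -106.] al [339. 346. 352.]
knob dark 56 ac [-116.5 -110.1 -105.8] al [341.1 347.7 352.2] z 115.3336165278073
buffer 265 ac [-38.1   4.7  43.7] al [326.  329.9 330.8] [ 82.20950051 112.50635013]
post [74.7 80.1 84.3] [189.  195.9 198. ]
pointer [58.  68.2 77.7] [-106.  -101.8  -99.7]
side
20 107 ac [-166. -136.  -91.] al [319. 323. 353.]
30 106 ac [-166. -130.  -92.] al [318. 322. 351.]
40 115 ac [-166. -131.  -91.] al [318. 323. 355.]
50 206 ac [-165. -133.  -90.] al [320. 327. 360.]
60 300 ac [-164. -122.  -68.] al [327. 341. 363.]
70 51 ac [-124. -101.  -67.] al [337. 343. 364.]
80 24 ac [-123. -117. -109.] al [337. 342. 347.]
90 19 ac [-122. -117. -110.] al [336. 342. 348.]
100 21 ac [-123. -117. -109.] al [338. 341. 347.]
110 24 ac [-122. -118. -110.] al [337. 345. 352.]
knob dark 47 ac [-122.9 -118.  -110.8] al [336.3 341.8 348.5] z 116.58523789248216
buffer 323 ac [-41.   -2.4  38.1] al [321.3 325.3 329.2] [ 81.27248674 110.02359906]
post [70.9 74.8 80.1] [187.4 190.9 196.4]
pointer [55.1 66.5 76.6] [-105.  -102.9  -99.5]
```

View pics/crop2.png

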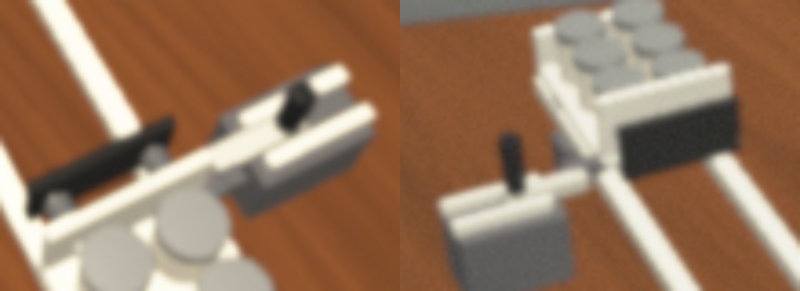

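The knob (scene 420,270; crop 295,105) stands clear, and the bolt bar lies under it at z≈70–75. I'll hook the shut fingers behind the knob on the rail side. First I turn the tool so its x runs along the rail, above the hook spot.

```bash
python3 -m jog '[-0.055,-0.018,0.0,0,0,0.18,-0.11,-0.038,0.01,0,0,0.36,-0.16,-0.057,0.02,0,0,0.54,-0.21,-0.075,0.03,0,0,0.72,-0.26,-0.093,0.04,0,0,0.90,-0.31,-0.112,0.05,0,0,1.08,-0.35,-0.125,0.06,0,0,1.26,-0.370,-0.132,0.06,0,0,1.2854]' -1 40
python3 - <<'E'
from h import *
s=r.sense();print(s["time"],s["tool_pos"],s["tcp_rot"],s["finger_gap"],s["joint_pos"])
E
```

```text
time: 2.8
tool_pos: [533.1, 267.2, 170.2]
tcp_rot: [-179.9, 0.1, 81.3]
ft_force: [-0.3, 0.2, -0.5]
finger_gap: 0.1
grip_force: 0.0
2.8 [533.14535758 267.18512163 170.23286578] [-1.79916134e+02  6.07922044e-02  8.13216912e+01] 0.08029464998572056 [ 2.16986050e+01  9.02656146e+00  8.99931006e+01 -1.01592784e-02
  8.10834326e+01  3.03785420e+01]
```

```bash
python3 -m jog '[0.0,0,0.03,0,0,0,0,0,0.05,0,0,0]'
python3 - <<'E'
from h import *
s=r.sense();print(s["tool_pos"],s["tcp_rot"])
a=np.radians(81.5);u=np.array([np.cos(a),np.sin(a)]);n=np.array([u[1],-u[0]]);p=s["tool_pos"][:2];print(p@u,p@n-573)
c=[]
for k,b in [("scene",(340,450,220,300)),("side",(205,315,120,200))]:
    q=r.snapshot(k);c.append(cv2.resize(q["pixels"][b[2]:b[3],b[0]:b[1]],(400,291)))
cv2.imwrite("pics/crop3.png",np.hstack(c)[:,:,::-1])
E
```

```text
time: 3.05
tool_pos: [532.0, 269.4, 120.4]
tcp_rot: [-180.0, 0.0, 81.6]
ft_force: [0.9, 0.3, -0.2]
finger_gap: -0.2
grip_force: 0.0
[531.99435729 269.36322145 120.35034858] [-1.79954195e+02  2.48821549e-03  8.16273624e+01]
345.03827169368117 -86.66356056535676
```

View pics/crop3.png

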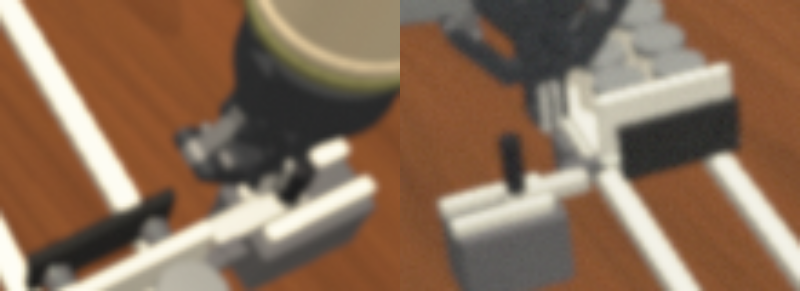

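Fingers (crop 1 ~(210,150)) are clear of the knob (295,180) on the rail side. I lower them now.

```bash
python3 -m jog '[0,0,0.02,0,0,0,0,0,0.033,0,0,0,0,0,0.033,0,0,0]'
```

```text
time: 3.52
tool_pos: [531.2, 268.9, 86.6]
tcp_rot: [-179.9, 0.1, 81.5]
ft_force: [-0.1, 0.1, -0.1]
finger_gap: -0.2
grip_force: 0.0
```

```bash
python3 -m jog '[0,-0.016,0,0,0,0,0,-0.033,0,0,0,0,0,-0.029,-0.035,0,0,0]'
cat > m.py <<'E'
from h import *
A=np.radians(81.5);U=np.array([np.cos(A),np.sin(A)]);N=np.array([U[1],-U[0]])
def tool():
    s=r.sense();p=s["tool_pos"];return s["time"],p[:2]@U,p[:2]@N-573,p[2],s["ft_force"]
E
python3 - <<'E'
from m import *
t=tool()[0]; print(tool())
for k in ["scene","side"]:
    t=r.sense()["time"];s=r.snapshot(k);C=cloud(s);al=C[...,:2]@U;ac=C[...,:2]@N-573;p=s["pixels"].astype(int)
    q=(ac<-80)&(ac>-170)&(al>325)&(al<365)&(C[...,2]>85)&(C[...,2]<117)&(p.max(2)<90);print(k,t,"knob",q.sum(),np.median(ac[q]) if q.any() else 0)
    q=(abs(ac)<60)&(al>-200)&(al<420)&(C[...,2]>75)&(C[...,2]<113)&(p.max(2)<70);print("buffer",q.sum(),np.percentile(al[q],[5,50,95]))
    for o in r.look_for(s,"buffer")[:2]: print(o)
E
```

```text
time: 3.9
tool_pos: [500.5, 272.7, 120.7]
tcp_rot: [-179.7, 0.2, 81.6]
ft_force: [0.3, 0.3, 0.4]
finger_gap: 0.2
grip_force: 0.0
(3.9, np.float64(343.70314679092144), np.float64(-118.29261790054778), np.float64(120.69631603964152), array([0.26809154, 0.33647698, 0.41793985]))
scene 3.9 knob 59 -138.68202211500608
buffer 275 [320.66054308 324.00752409 324.84750086]
{'bbox': [344.0, 268.3, 389.1, 299.1], 'score': 0.82}
side 4.0 knob 66 -144.7831204555506
buffer 370 [310.5292584  313.60704675 317.09748125]
{'bbox': [264.9, 149.6, 301.8, 171.7], 'score': 0.65}
```

Bolt drawn ~28 mm and the shuttle is rolling (start ≈3.70 s). I go to the waiting spot ahead on the centre line.

```bash
python3 -m jog '[-0.057,0.02,0,0,0,0,-0.112,0.04,0,0,0,0,-0.168,0.06,0,0,0,0,-0.224,0.08,0.01,0,0,0,-0.28,0.1,0.03,0,0,0,-0.324,0.118,0.057,0,0,0]'
cat > b.py <<'E'
from m import *
print([np.round(x,1) for x in tool()])
for k in ["side","scene","side","scene"]:
    t=r.sense()["time"];s=r.snapshot(k);C=cloud(s);al=C[...,:2]@U;ac=C[...,:2]@N-573;p=s["pixels"].astype(int);a0=tool()[1]+22
    q=(abs(ac)<60)&(al>a0)&(al<420)&(C[...,2]>75)&(C[...,2]<113)&(p.max(2)<70);x=al[q]
    h,e=np.histogram(x,bins=np.arange(a0,420,4));i=h.argmax();x=x[abs(x-e[i]-2)<14]
    print(k,round(t,3),"n",len(x),np.percentile(x,[5,50,95]).round(1),"travel",round({"side":325.3,"scene":329.9}[k]-np.median(x),1))
E
python3 b.py
```

```text
time: 4.85
tool_pos: [573.0, -67.0, 65.8]
tcp_rot: [179.9, 0.0, 81.4]
ft_force: [-0.0, -0.4, 0.9]
finger_gap: 0.3
grip_force: 0.0
[np.float64(4.8), np.float64(18.5), np.float64(3.6), np.float64(65.8), array([-0. , -0.4,  0.9])]
side 4.85 n 361 [218.9 222.  224.8] travel 103.3
scene 4.9 n 269 [217.7 220.  221.1] travel 109.9
side 4.95 n 368 [205.7 208.4 211.3] travel 116.9
scene 5.0 n 262 [203.9 206.5 207.5] travel 123.4
```

```bash
python3 -m jog '[0,-0.003,0,0,0,0,0,-0.003,0,0,0,0,0,-0.003,0,0,0,0]'; python3 b.py
```

```text
time: 5.42
tool_pos: [569.9, -63.2, 67.0]
tcp_rot: [179.9, 0.0, 81.6]
ft_force: [0.2, 0.3, 0.3]
finger_gap: -0.1
grip_force: 0.0
[np.float64(5.4), np.float64(21.8), np.float64(-0.0), np.float64(67.0), array([0.2, 0.3, 0.3])]
side 5.425 n 257 [139.  141.8 144.5] travel 183.5
scene 5.475 n 229 [137.4 139.4 140.6] travel 190.5
side 5.525 n 216 [124.5 127.2 129.4] travel 198.1
scene 5.575 n 217 [122.9 124.8 126.3] travel 205.1
```

Speed ≈147 mm/s and the buffer is 80 mm ahead of the pad. Post passed. I wait two rows, then set off and let it close slowly.

```bash
python3 -m jog '[0,0,0,0,0,0,0,0,0,0,0,0,-0.002,0,0,0,0,0,-0.011,0,0,0,0,0,-0.025,0,0.001,0,0,0,-0.0405,0,0.001,0,0,0,-0.056,0,0.0015,0,0,0,-0.0715,0,0.002,0,0,0]'; python3 -c "
from m import *
print(tool(), tool()[4][:2]@U)"
```

```text
time: 6.62
tool_pos: [558.8, -136.1, 64.3]
tcp_rot: [180.0, 0.0, 81.5]
ft_force: [0.3, -0.3, 0.4]
finger_gap: 0.0
grip_force: 0.0
(6.625, np.float64(-52.01555396770762), np.float64(-0.26813914519311766), np.float64(64.27739962139806), array([ 0.33530017, -0.31006055,  0.38167616])) -0.2570942787813277
```

```bash
python3 -m jog '[-0.0155,0,0.0005,0,0,0,-0.031,0,0.001,0,0,0]'; python3 -c "
from m import *
print(tool(), tool()[4][:2]@U)"
```

```text
time: 6.88
tool_pos: [554.2, -166.5, 63.3]
tcp_rot: [180.0, 0.0, 81.5]
ft_force: [0.0, -0.9, 0.3]
finger_gap: 0.4
grip_force: 0.1
(6.875, np.float64(-82.7561822356895), np.float64(-0.24684165663381918), np.float64(63.26739017143725), array([ 0.04209486, -0.94888949,  0.31746826])) -0.9322447464132299
```

Contact is made (about 0.9 N downhill). Now a gentle deceleration to the pointer.

```bash
python3 -m jog '[-0.0142,0,0.0005,0,0,0,-0.0264,0,0.001,0,0,0,-0.0366,0,0.001,0,0,0,-0.0448,0,0.0015,0,0,0,-0.051,0,0.0015,0,0,0,-0.055,0,0.0015,0,0,0,-0.057,0,0.0015,0,0,0,-0.0575,0,0.0015,0,0,0]'
cat > c.py <<'E'
from m import *
print(tool(), tool()[4][:2]@U)
for k in ["side","scene"]:
    s=r.snapshot(k);C=cloud(s);al=C[...,:2]@U;ac=C[...,:2]@N-573;p=s["pixels"].astype(int)
    cv2.imwrite(f"pics/{k}_end.png",s["pixels"][:,:,::-1])
    q=(abs(ac)<52)&(al>-150)&(al<80)&(C[...,2]>75)&(C[...,2]<100)&(p.max(2)<70);print(k,"buf",q.sum(),np.percentile(al[q],[5,25,50,75,95]).round(1))
    q=(abs(ac)<52)&(al>-150)&(al<80)&(C[...,2]>85)&(C[...,2]<115)&(p.min(2)>150);x=al[q];print("white",q.sum(),np.percentile(x,[1,3,5,10,50]).round(1), np.histogram(x,bins=np.arange(-130,60,8)))
    d=np.load(k+"0.npz",allow_pickle=True);d={w:d[w] for w in d};d["k1"]=float(d["k1"]);C=cloud(d);al=C[...,:2]@U;ac=C[...,:2]@N-573;p=d["pixels"].astype(int)
    q=(abs(ac)<52)&(al>305)&(al<540)&(C[...,2]>97)&(C[...,2]<127)&(p.min(2)>150);x=al[q];print("white at start",q.sum(),np.percentile(x,[1,3,5,10,50]).round(1))
E
python3 c.py
```

```text
time: 7.88
tool_pos: [545.9, -222.2, 61.8]
tcp_rot: [-180.0, -0.0, 81.5]
ft_force: [-0.4, -0.2, -0.1]
finger_gap: 0.3
grip_force: 0.1
(7.875, np.float64(-139.04034934687533), np.float64(-0.2376829474050055), np.float64(61.78532366927803), array([-0.39950902, -0.18904569, -0.09035937])) -0.24602038160285755
side buf 148 [-146.2 -132.3 -127.8 -126.5 -124.6]
white 732 [-102.4 -101.7 -101.1  -97.7  -22.3] (array([ 0,  0,  0, 72,  9,  0, 24, 42, 34,  4, 40, 56, 56, 51,  6, 57, 78,
       67, 65, 13, 54,  4,  0]), array([-130, -122, -114, -106,  -98,  -90,  -82,  -74,  -66,  -58,  -50,
        -42,  -34,  -26,  -18,  -10,   -2,    6,   14,   22,   30,   38,
         46,   54]))
white at start 799 [349.2 350.2 350.7 352.  380.9]
scene buf 107 [-133.3 -124.8 -122.9 -121.8 -120.7]
white 1115 [-103.6 -100.3  -98.8  -96.4  -29.7] (array([  4,   3,   0,  60,  88,  48,  67,  67,  56,   6,  45,  73,  74,
        56,   9,  48,  73,  86,  73,  40, 137,   2,   0]), array([-130, -122, -114, -106,  -98,  -90,  -82,  -74,  -66,  -58,  -50,
        -42,  -34,  -26,  -18,  -10,   -2,    6,   14,   22,   30,   38,
         46,   54]))
white at start 2733 [350.6 352.7 354.7 357.7 422.8]
```

The board is at ≈-102 mm along, the pointer at -102.5. I hold and check that it's at rest.

```bash
for i in 1 2 3; do python3 -m jog '[0,0,0,0,0,0,0,0,0,0,0,0,0,0,0,0,0,0,0,0,0,0,0,0,0,0,0,0,0,0,0,0,0,0,0,0,0,0,0,0,0,0,0,0,0,0,0,0]' | head -1; done; python3 c.py | grep -v start
```

```text
time: 8.98
time: 9.98
time: 10.98
(10.975, np.float64(-139.1361409518565), np.float64(-0.20024588754949946), np.float64(61.835985606679664), array([-0.50120899, -0.57450793,  0.07336494])) -0.6422808583813324
side buf 142 [-145.2 -129.3 -127.5 -126.6 -124.5]
white 718 [-102.1 -101.1 -100.8  -96.3  -22.1] (array([ 0,  0,  0, 67,  8,  0, 17, 42, 36,  8, 48, 53, 48, 52,  6, 49, 82,
       74, 57, 18, 48,  5,  0]), array([-130, -122, -114, -106,  -98,  -90,  -82,  -74,  -66,  -58,  -50,
        -42,  -34,  -26,  -18,  -10,   -2,    6,   14,   22,   30,   38,
         46,   54]))
scene buf 105 [-134.5 -124.4 -123.2 -122.1 -121. ]
white 1114 [-103.5 -100.4  -99.   -96.2  -29.2] (array([  5,   2,   0,  65,  82,  47,  69,  63,  58,   8,  39,  72,  76,
        70,   1,  52,  66,  85,  70,  42, 138,   3,   0]), array([-130, -122, -114, -106,  -98,  -90,  -82,  -74,  -66,  -58,  -50,
        -42,  -34,  -26,  -18,  -10,   -2,    6,   14,   22,   30,   38,
         46,   54]))
```

View pics/side_end.png

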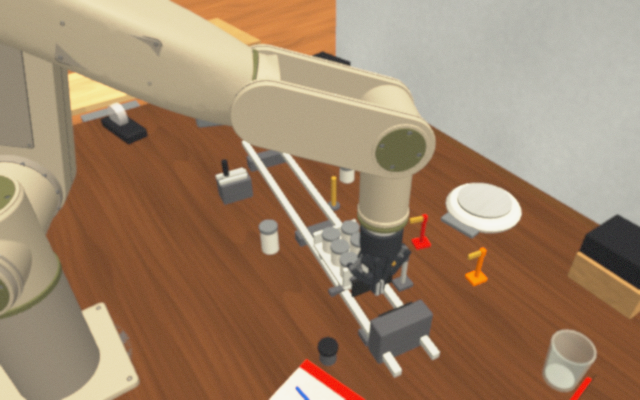

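The shuttle rests against the fingers at (345,265), level with the grey pointer stand at (400,275). The tubes and the loupe haven't moved.

```bash
python3 -c "
from bench import r
print(r.hand_in())"
```

```text
the job is handed in; nothing more can be done
None
```

The job is handed in: I drew the bolt, caught the shuttle's buffer softly after it passed the post, and am holding it at rest with the front board about 1 mm from the pointer by camera; the hand-in gave no verdict.

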